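Open the tablet canister's safety cap and keep it in hand

ROBOT

A 6-joint arm with a two-finger parallel gripper is mounted at the origin on the work surface. World frame = base frame: x ahead of the robot, y to its left, z up, the work surface at z = 0. Lengths are in mm, angles in degrees, forces in N, time in s.
With the tool pointing down it reaches from about 300 to 850 mm from the base axis. Payload 4.2 kg.
Tool frame: the origin (TCP) lies between the finger pads; the fingertips stand 22 mm ahead of it and the grasp point (between the pads) lies 3 mm ahead of it; z points along the fingers, y is the direction in which the jaws open and shut (so a half turn about z gives the same grasp; the last joint's range is limited). The gripper opens to 91 mm and grips with 3 to 60 N. Pads are 32 mm wide; open, the fingers measure 118 mm over their backs; the gripper's body (76 mm by 178 mm) begins 60 mm behind the grasp point.
Start: joints at [63.14, 18.312, 89.639, -0, 72.044, -1.146], TCP at [249.487, 518.07, 235.976] pointing down, gripper open.
Joint ranges: [-177.97, 177.97], [-48.28, 115.42], [12.27, 149.76], [-77.06, 257.06], [2.81, 150.46], [-146.56, 146.56]. Speed limits (degrees/s): [147.25, 147.25, 180, 180, 180, 180].

INTERFACE

Orientations are given as [roll, pitch, yaw] about the fixed x, y, z axes, in that order (R = Rz(yaw) Ry(pitch) Rx(roll)).
In Python, from workcell import telemetry, cams, env gives the robot as it stands.
- The arm moves only by the shell command python3 -m inch 'ROWS' [FORCE]. ROWS is JSON, a list of rows, each an object of numbers: "x", "y", "z": the shift along the tool's x, y, z in cm; "yaw": the turn about the tool's z in units of 5 degrees (1.0 is 5 degrees); "gripper": the gripper's target within -1 to 1 (fully open at 1, half-way at 0, shut at -1). A call has 1 to 12 rows; each row shifts and turns the commanded pose from where the row before left it, along the tool's axes as they then stand; what a row does not reach is not made up. A row lasts 1/12 s, in which the tool goes at most 41.7 mm and 7.16 degrees, less where a joint would pass 70% of its speed; a pose out of reach is approached as far as the arm can. A call is refused whole if a number of a shift passes 4.17 or a number of a turn 1, either way. A call with a gripper value outside its range is refused whole. The fingers move at their own pace and stop on an object; FORCE is the grip in N (left out, the last holds). Time passes only in rows, so rows that do not move let the fingers close. It gives the time, the measured TCP pose, the force and the opening at its end, in the units of the state.
- telemetry.state(): the state, without advancing time (a new reading comes with each control period).
- cams.grab_frame(name): name is "side" or "top" or "wrist"; returns a dict with "pixels" (420x560x3 uint8, red, green, blue), "mtx" (3x3 intrinsics, pixels), "rvec" (rotation vector, rad) and "tvec" (3), from world to camera coordinates, as OpenCV has them. Camera axes: x right, y down, z forward; pixel columns grow to the right and rows downward; lengths in mm; the calibration is good to about 2 mm. The wrist camera is an equidistant fisheye: a pixel r from the principal point sees the ray r / f radians off the axis. A picture is of the moment at which its call begins. There is no depth.
- env.job_done(): hands the job in, once; it reports no verdict.
The state is a dict: "time_s": time; "qpos": joint angles; "qvel": joint speeds; "effort": joint torques, N m; "ee_pos": TCP position; "ee_rot": TCP orientation; "force": force on the tool from outside, world axes, zero at the start; "torque": the same for the moment, N m; "gripper_width": finger opening in mm.
Only numpy, scipy, OpenCV 4.12 (cv2) and the standard library are available. Lean on these libraries where they do the work, as an engineer would, in place of code of your own. Each camera call takes 0.05 s, during which the arm holds its last target. There are 200 camera calls.

TASK

Get ready to dose wheel-cleaner tablets: lift the small white dosing cup up off the pin it hangs on, stand it upright on the floor of the low blue crate and let go of it. Then open the clamped canister: press its push-and-turn safety cap down, twist it counter-clockwise while pressed until it is free, and lift it straight up off the neck. Finish while still holding the cap, level and still, well clear (at least 5 cm) above the open canister and over it; leave the other things on the bench where they are.

Things in the scene. Friction and masses are not known exactly. Their poses are not given: they have to be found in the camera images.
- cup: White plastic dosing cup, open at the top: 48 mm outer diameter, 60 mm tall, 3 mm wall, about 50 g. Origin at the centre of its underside, z up along its axis. At the start it hangs upright on the stand's pin, underside about 85 mm above the bench; its +x points to the post. Flat finger grips (24 mm wide, from 10 mm up to the rim) make it 52 mm across its free +y and -y sides.
- cup_eye (a point): Centre of the hole in the cup's flat eyelet tab, on the cup's +x side, 39.5 mm from its axis and 52.5 mm above its underside. Tab: 26 mm wide (y), 5 mm thick, ending 53 mm from the axis; hole 12 mm (x) by 14 mm (y). The pin passes up through it: the cup must rise more than 18 mm to come off.
- stand: Fixed cup stand: base plate 110 x 90 mm, 8 mm thick; aluminium post 31 mm (x) by 24 mm (y) rising to 135 mm; on its top an upright steel pin of 9 mm diameter, 18 mm tall (tip at 153 mm). Origin on the bench under the pin. The cup hangs on the -x side of the post.
- crate: Fixed low crate of translucent blue plastic, open at the top: 200 mm (x) by 160 mm (y), 35 mm high, walls and floor 5 mm thick, empty. Origin at the centre of its underside on the bench. The middle has room for cup and open fingers.
- canister: Closed round white plastic canister, 90 mm diameter, shoulder at 94 mm, held fast in a 104 mm clamp ring: it does not move or turn. Origin on the bench on its axis. Under the cap it has a bayonet neck (34 mm core, 49 mm over two ears, top 124 mm above the bench).
- cap: Black plastic push-and-turn cap on the canister, about 60 g: round, 62 mm diameter, flat top 31 mm above its underside, with a grip fin standing on the top. Origin at the centre of the underside, z up; seated, about 106 mm above the bench. Springs up with about 5 N, 9 N fully pressed. Locked until pressed down 5 mm or more (hard stop at 8 mm).
- cap_fin (a point): Centre of the top of the cap's grip fin, 55 mm above the cap's underside. Fin: 50 mm long (cap's x), 16 mm thick (y), 24 mm tall. Pressed, the cap turns counter-clockwise seen from above (clockwise is blocked); turned 45 to 130 degrees (aim at 75) it is free to lift straight up. Let up before 45 degrees, it is caught again.
- seat (a joint): Travel in m of the spring-loaded seat under the cap: about 0 with the cap at rest or off, growing as the cap is pressed down; unlocked above 0.005, hard stop near 0.008.
- socket: Bystander: silver aluminium wheel nut socket, 28 mm diameter, 50 mm tall, standing; origin under it.
- wax_tin: Bystander: flat round tin, 56 mm diameter, 30 mm tall; origin under it.
- jar: Bystander: round white plastic jar with a smooth plain lid (no fin), 70 mm diameter, 85 mm tall; origin under it.
- bottle: Bystander: grey bottle, 64 mm diameter, 170 mm tall; origin under it.
- scraper: Bystander: black hard silicone scraper lying flat, about 165 mm long and 90 mm wide at the blade.
- brush: Bystander: wooden brush with green bristles, about 225 mm long, lying bristles down.
Things that resemble listed ones, but are neither listed nor needed, are in the scene too. What is shaped like the cap but orange is not meant. Leave any purple look-alike of the canister alone.

How it is judged:
By the outcome, as a careful person would: the job done as asked, in the order asked, and still so for the second after the job is handed in, while the arm keeps its last pose, push and grip.
It also fails if it takes over 61 s, if anything falls off the work surface, if the arm or the gripper's body presses on something with over 40 N, if the wrist force passes 120 N, or if a joint passes its speed limit or range.

## Working session

There is one attempt and no reset: what is moved stays moved. The work goes in short steps, Python scripts to look and compute and a shell command to move; the robot and the scene stay as the last step left them, time stands still between calls to the robot, and variables do not carry over. Pictures are saved under pics/ and viewed, about 8 in all and at most 12, crops included, and the job is handed in when it is done.

```bash
mkdir -p pics; ls
cat > h.py <<'E'
import numpy as np, cv2
from workcell import telemetry, cams, env
def grab(n, save=None):
    f=cams.grab_frame(n)
    np.savez(f'pics/{save or n}.npz',**{k:np.array(v) for k,v in f.items()})
    cv2.imwrite(f'pics/{save or n}.png',cv2.cvtColor(f['pixels'],cv2.COLOR_RGB2BGR))
    return f
def load(n): return np.load(f'pics/{n}.npz')
def ray(f,u,v,fish=False):
    K=f['mtx'];R=cv2.Rodrigues(np.array(f['rvec'],float))[0];t=np.array(f['tvec'],float).ravel()
    a,b=(u-K[0,2])/K[0,0],(v-K[1,2])/K[1,1]
    if fish:
        r=np.hypot(a,b)+1e-12; d=np.array([np.sin(r)*a/r,np.sin(r)*b/r,np.cos(r)])
    else: d=np.array([a,b,1.])
    return -R.T@t, R.T@d/np.linalg.norm(d)
def onz(f,u,v,z,fish=False):
    o,d=ray(f,u,v,fish); return o+d*(z-o[2])/d[2]
def tri(r1,r2):
    (o1,d1),(o2,d2)=r1,r2
    s=np.linalg.lstsq(np.c_[d1,-d2],o2-o1,rcond=None)[0]
    p,q=o1+s[0]*d1,o2+s[1]*d2
    return (p+q)/2,np.linalg.norm(p-q)
def proj(f,P,fish=False):
    R=cv2.Rodrigues(np.array(f['rvec'],float))[0];c=R@np.array(P,float)+np.array(f['tvec'],float).ravel();K=f['mtx']
    if fish:
        th=np.arctan2(np.hypot(*c[:2]),c[2]);n=c[:2]/(np.hypot(*c[:2])+1e-12)*th
    else:n=c[:2]/c[2]
    return K[0,0]*n[0]+K[0,2],K[1,1]*n[1]+K[1,2]
E
python3 - <<'E'
from h import *
a=grab('top');b=grab('side');
for f in(a,b):
    o,d=ray(f,280,210);print(o.round(),d.round(2),f['mtx'][0,0])
print(telemetry.state())
E
```

```text
pics
[ 377.   -6. 1029.] [ 0.18  0.01 -0.98] 426.50500104243395
[371. 636. 871.] [ 0.15 -0.63 -0.76] 450.40865180409725
{'time_s': 0.1, 'qpos': array([ 6.31410259e+01,  1.83474599e+01,  8.96979692e+01,  7.09732548e-04,
        7.20433701e+01, -1.14654946e+00]), 'qvel': array([-0.00042429, -0.02693925, -0.21265502,  0.04388595,  0.01511731,
        0.03686894]), 'effort': array([ 1.06251449e-03, -4.13334131e+01, -2.32510060e+01,  7.31025031e-02,
        4.22676257e-02, -7.37178357e-05]), 'ee_pos': array([249.28599803, 517.70493351, 235.21932073]), 'ee_rot': array([-1.79911232e+02, -2.45153374e-03,  1.54287354e+02]), 'force': array([ 0.73036443, -0.33365559,  1.03947824]), 'torque': array([-0.01904012,  0.00447382,  0.04567122]), 'gripper_width': 91.55895821842823}
```

View pics/top.png

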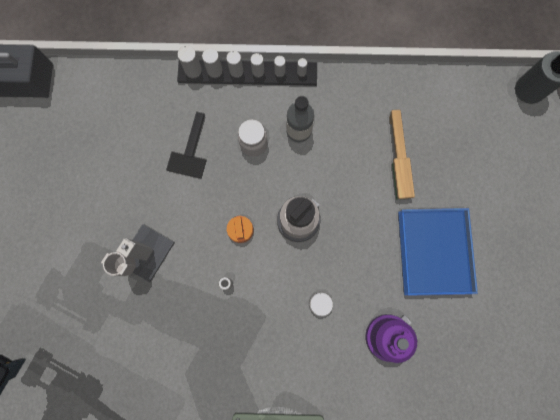

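View pics/side.png

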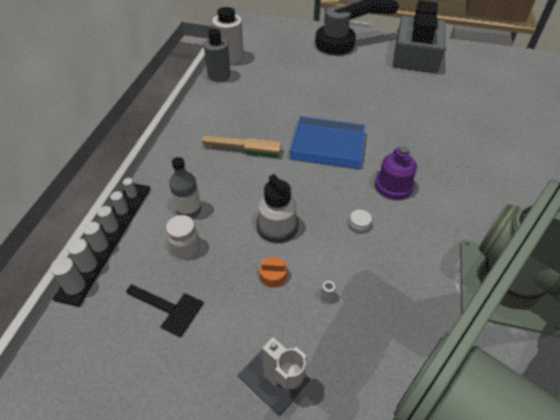

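Top view: the cup hangs at (116,263) with its post and base at (135,250). The blue crate is at (437,252), and the white canister with the black finned cap at (301,212).

Possible mix-ups:
- For the cap: the orange look-alike (239,229), the purple canister (392,340) and the white jar with a plain lid (252,133).
- For the cup: the socket (225,284), the tin (321,304) and the rack of white cups (190–300,65).

I choose the white cup on the stand and the black cap on the white canister. Next is one close crop composite to check both.

Run:
```python
from h import *
t=cv2.imread('pics/top.png');s=cv2.imread('pics/side.png')
def c(i,u,v,h=35): return cv2.resize(i[v-h:v+h,u-h:u+h],(400,300) if 0 else (300,300),interpolation=cv2.INTER_CUBIC)
cv2.imwrite('pics/crop1.png',np.vstack([np.hstack([c(t,130,258),c(t,301,212)]),np.hstack([c(s,285,365),c(s,278,205)])]))
f=load('top')
p=f['pixels'];hsv=cv2.cvtColor(p,cv2.COLOR_RGB2HSV)
m=((hsv[...,0]>100)&(hsv[...,0]<125)&(hsv[...,1]>120)).astype(np.uint8)
cs=max(cv2.findContours(m,0,2)[0],key=cv2.contourArea)
r=cv2.minAreaRect(cs);print(r)
for q in cv2.boxPoints(r): print(onz(f,*q,35).round(1))
for n,u,v,z in[('cup',116,263,145),('cap',301,212,137),('fin',303,210,161)]: print(n,onz(f,u,v,z).round(1))
```

```text
((436.65228271484375, 251.63197326660156), (87.42012786865234, 70.74832153320312), 85.91438293457031)
[ 566.7 -275.6   35. ]
[ 582.8 -443.1   35. ]
[ 379.7 -446.1   35. ]
[ 364.5 -284.7   35. ]
cup [421.9 338.5 145. ]
cap [539.2 -41.5 137. ]
fin [539.1 -44.6 161. ]
```

View pics/crop1.png

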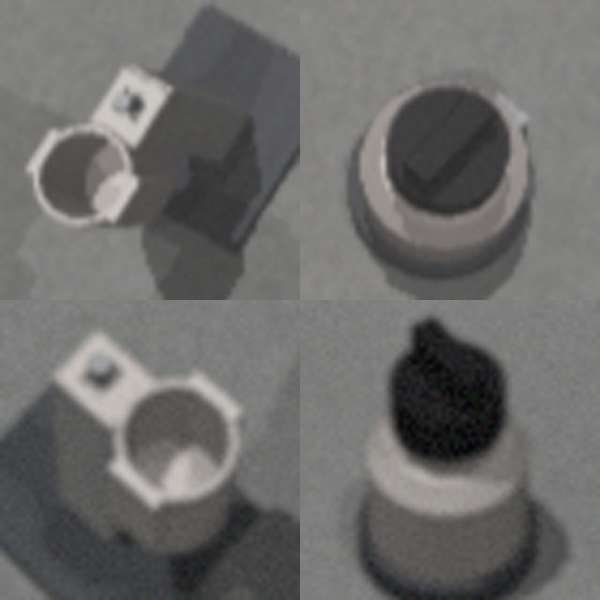

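Crop: the white cup hangs with its tab on the pin. In the top view the rim is centred at (115,264) and the pin is at (125,247). The finned black cap sits on the white canister, with the fin running diagonally in the top view.

Run:
```python
from h import *
T=load('top');S=load('side')
k=70/300
tc=(95+85*k-.4,223+175*k-.4);tp=(95+130*k-.4,223+102*k-.4)
sc=(250+178*k-.4,330+140*k-.4);sp=(250+100*k-.4,330+71*k-.4)
c=tri(ray(T,*tc),ray(S,*sc));p=tri(ray(T,*tp),ray(S,*sp));print('cup',c,'pin',p)
C=(onz(T,*tc,145)+onz(S,*sc,145))/2;P=(onz(T,*tp,147)+onz(S,*sp,147))/2
print(onz(T,*tc,145),onz(S,*sc,145),onz(T,*tp,147),onz(S,*sp,147))
d=P-C;print('yaw cup',np.degrees(np.arctan2(d[1],d[0])),np.hypot(*d[:2]))
# grips in top
g1=onz(T,95+42*k-.4,223+155*k-.4,145);g2=onz(T,95+122*k-.4,223+200*k-.4,145);e=g1-g2;print('grip yaw',np.degrees(np.arctan2(e[1],e[0])),np.hypot(*e[:2]))
# cap fin top face
a=onz(T,266+118*k,177+170*k,161);b=onz(T,266+180*k,177+112*k,161);e=b-a
print('fin',a,b,np.degrees(np.arctan2(e[1],e[0])),np.hypot(*e[:2]))
# cap outline via dark mask
for f,n,(u,v) in((T,'top',(301,212)),(S,'side',(277,195))):
    g=cv2.cvtColor(f['pixels'],cv2.COLOR_RGB2GRAY);m=((g<62) if n=='top' else (g<45)).astype(np.uint8)
    cs=[q for q in cv2.findContours(m,0,2)[0] if cv2.pointPolygonTest(q,(u,v),False)>=0]
    for q in cs: print(n,cv2.boundingRect(q),cv2.minEnclosingCircle(q),cv2.contourArea(q))
```

```text
cup (array([420.74256914, 344.39035049, 138.06668538]), np.float64(1.035774699756861)) pin (array([456.75769467, 325.21927403, 139.52687298]), np.float64(0.5515626596753143))
[420.91457821 341.68198611 145.        ] [419.75663272 347.14953636 145.        ] [456.35980117 322.45097411 147.        ] [455.60537653 328.39709681 147.        ]
yaw cup -28.04745540331787 40.39050720598129
grip yaw 63.12803606974827 45.47691072972947
fin [524.68964978 -25.33162219 161.        ] [553.87594542 -54.80227552 161.        ] -45.277756830657864 41.477213755709386
top (287, 199, 26, 28) ((299.92498779296875, 212.0749969482422), 14.31832218170166) 236.0
side (265, 175, 25, 33) ((276.5911865234375, 190.803955078125), 16.20693016052246) 563.0
```

Cup: about (420.5, 344), yaw −28. Cap: about (539, −41), fin at −45. Moving above the cup with the jaws along the cup's y axis.

```bash
cat >> h.py <<'E'
from scipy.spatial.transform import Rotation as Ro
def delta(x,y,z,yaw=None):
    s=telemetry.state();R=Ro.from_euler('xyz',s['ee_rot'],degrees=True)
    d=R.inv().apply(np.array([x,y,z])-s['ee_pos'])/10
    t=0 if yaw is None else -((yaw-s['ee_rot'][2]+180)%360-180)/5
    print('cm',d.round(2),'yaw units',round(t,2))
E
python3 -m inch '[{"x":-2.3,"y":-0.82,"yaw":0.23},{"x":-2.3,"y":-0.82,"yaw":0.23},{"x":-2.3,"y":-0.82},{"x":-2.3,"y":-0.82},{"x":-2.3,"y":-0.82},{"x":-2.3,"y":-0.82},{"x":-2.3,"y":-0.82},{"x":-2.3,"y":-0.82},{"x":-2.3,"y":-0.82},{"x":-2.3,"y":-0.82},{},{}]' 20
python3 - <<'E'
from h import *
w=grab('wrist','w1');print(w['mtx'])
delta(420.5,344,236,152)
for P in[(420.5,344,145),(456,325.3,153),(420.5,344,85)]:print(proj(w,P,True))
i=cv2.imread('pics/w1.png');u,v=map(int,proj(w,(430,340,145),True));h=70
u=min(max(u,h),560-h);v=min(max(v,h),420-h);print(u,v)
c=cv2.resize(i[v-h:v+h,u-h:u+h],(560,560),interpolation=cv2.INTER_CUBIC);cv2.imwrite('pics/w1c.png',c)
E
```

```text
[[325.1922621    0.         275.70069445]
 [  0.         325.1922621  210.27687671]
 [  0.           0.           1.        ]]
cm [-22.96  -8.23  -0.05] yaw units 0.46
(np.float64(203.44192596419467), np.float64(412.5157872640651))
(np.float64(205.81233334598494), np.float64(436.4905172446771))
(np.float64(211.303555145311), np.float64(377.6309806855234))
205 350invalid input
```

View pics/w1c.png

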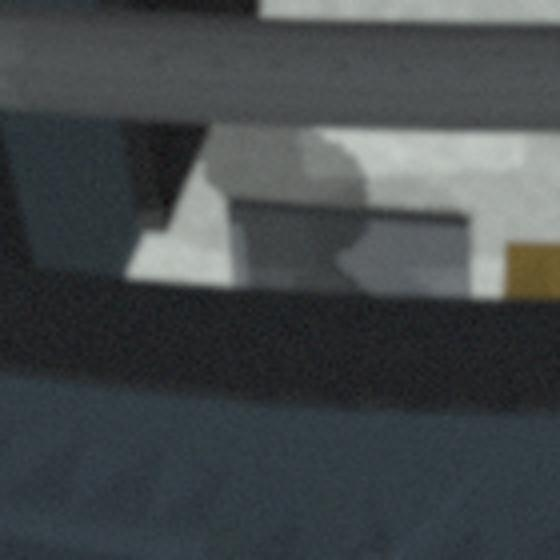

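The crop shows the bench and the gripper, because the call was refused as "invalid input" and the arm never moved. The empty rows are the likely cause, so I'll write them with a zero.

```bash
python3 -m inch '[{"x":-2.3,"y":-0.82,"yaw":0.23},{"x":-2.3,"y":-0.82,"yaw":0.23},{"x":-2.3,"y":-0.82},{"x":-2.3,"y":-0.82},{"x":-2.3,"y":-0.82},{"x":-2.3,"y":-0.82},{"x":-2.3,"y":-0.82},{"x":-2.3,"y":-0.82},{"x":-2.3,"y":-0.82},{"x":-2.3,"y":-0.82},{"x":0},{"x":0}]' 20
python3 - <<'E'
from h import *
w=grab('wrist','w1')
delta(420.5,344,236,152)
for P in[(420.5,344,145),(456,325.3,153),(420.5,344,85)]:print(proj(w,P,True))
E
```

```text
cm [-22.96  -8.23  -0.05] yaw units 0.46
(np.float64(203.37597414882924), np.float64(412.44992999542524))
(np.float64(205.75004716212294), np.float64(436.42573986431296))
(np.float64(211.23245549252925), np.float64(377.5764351904643))invalid input
```

```bash
python3 -m inch '[{"x":-1,"y":-0.4,"z":0,"yaw":0.4,"gripper":1}]' 20; echo; python3 -m inch '[{"x":-1,"y":-0.4,"z":0,"yaw":0}]'; echo;  python3 -m inch -h | head -20
```

```text
time_s: 0.28
ee_pos: [256.1, 510.7, 235.6]
ee_rot: [-180.0, -0.0, 152.3]
force: [0.6, 0.3, 0.2]
gripper_width: 91.1

invalid input
invalid input: not JSON, or not a number
```

All five keys are needed in every row.

```bash
python3 -m inch '[{"x":-2.4,"y":-0.9,"z":0,"yaw":0,"gripper":1},{"x":-2.4,"y":-0.9,"z":0,"yaw":0,"gripper":1},{"x":-2.4,"y":-0.9,"z":0,"yaw":0,"gripper":1},{"x":-2.4,"y":-0.9,"z":0,"yaw":0,"gripper":1},{"x":-2.4,"y":-0.9,"z":0,"yaw":0,"gripper":1},{"x":-2.4,"y":-0.9,"z":0,"yaw":0,"gripper":1},{"x":-2.4,"y":-0.9,"z":0,"yaw":0,"gripper":1},{"x":-2.4,"y":-0.9,"z":0,"yaw":0,"gripper":1},{"x":-2.4,"y":-0.7,"z":0,"yaw":0,"gripper":1},{"x":0,"y":0,"z":0,"yaw":0,"gripper":1},{"x":0,"y":0,"z":0,"yaw":0,"gripper":1}]' 20
python3 - <<'E'
from h import *
w=grab('wrist','w1')
delta(420.5,344,236,152)
for P in[(420.5,344,145),(456,325.3,153),(420.5,344,85)]:print(proj(w,P,True))
E
```

```text
time_s: 1.2
ee_pos: [412.0, 338.4, 235.9]
ee_rot: [-180.0, -0.0, 152.1]
force: [-1.1, 0.4, -0.1]
gripper_width: 91.0
cm [-0.58  0.86 -0.01] yaw units 0.03
(np.float64(286.75669272227657), np.float64(228.65454436365812))
(np.float64(286.6151123216891), np.float64(278.9055222791116))
(np.float64(284.6457640456704), np.float64(208.06131070547406))
```

View pics/w1.png

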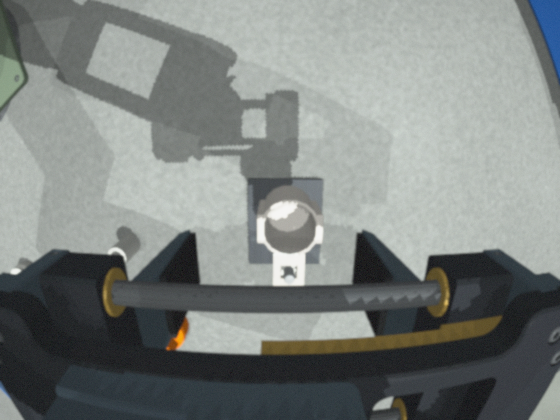

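Wrist view: the cup rim is centred near (290,222), the grips are at columns 257–323 and the pin at (289,271). The cup is between the open jaws and aligned with the tool.

Run:
```python
from h import *
w=load('w1');p=w['pixels'];hsv=cv2.cvtColor(p,cv2.COLOR_RGB2HSV)
print(ray(w,280,210,True)[0])
g=cv2.cvtColor(p,cv2.COLOR_RGB2GRAY)[195:290,245:335]
i=cv2.resize(cv2.imread('pics/w1.png')[190:295,240:340],(700,735)[:2],interpolation=cv2.INTER_CUBIC);cv2.imwrite('pics/w1c.png',i[:,:][:600] if 0 else cv2.resize(i,(571,600)))
for n,u,v,z in[('cup',290,222,145),('gl',257,222,145),('gr',323,222,145),('pin',289,271,150)]:print(n,onz(w,u,v,z,True))
```

```text
[342.39523133 375.30788561 385.24646699]
cup [416.82060149 348.74360679 145.        ]
gl [404.79447724 326.08090751 145.        ]
gr [429.01795647 371.58737605 145.        ]
pin [451.92406479 329.66040857 150.        ]
```

View pics/w1c.png

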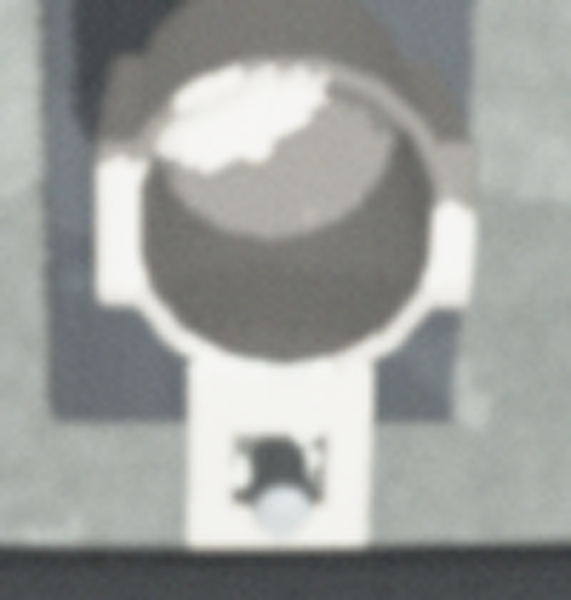

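Closer: the inner rim is centred at (289.9,226.7) and the pin tip at (289.3,278.6).

Run:
```python
from h import *
w=load('w1')
c=onz(w,289.9,226.7,145,True);p=onz(w,289.3,278.6,153,True);d=p-c
print(c,p,np.degrees(np.arctan2(d[1],d[0])),np.hypot(*d[:2]))
delta(c[0],c[1],132,152)
```

```text
[420.21908147 346.91081688 145.        ] [456.77506776 327.32884106 153.        ] -28.176655828037358 41.470398005420584
cm [-0.43  1.1  10.39] yaw units 0.03
```

```bash
python3 -m inch '[{"x":-0.4,"y":1.0,"z":0,"yaw":0,"gripper":1},{"x":0,"y":0,"z":2.6,"yaw":0,"gripper":1},{"x":0,"y":0,"z":2.6,"yaw":0,"gripper":1},{"x":0,"y":0,"z":2.6,"yaw":0,"gripper":1},{"x":0,"y":0,"z":2.6,"yaw":0,"gripper":1},{"x":0,"y":0,"z":0,"yaw":0,"gripper":1},{"x":0,"y":0,"z":0,"yaw":0,"gripper":1}]' 15
python3 -m inch '[{"x":0,"y":0,"z":0,"yaw":0,"gripper":-0.1},{"x":0,"y":0,"z":0,"yaw":0,"gripper":-0.1},{"x":0,"y":0,"z":0,"yaw":0,"gripper":-0.1},{"x":0,"y":0,"z":0,"yaw":0,"gripper":-0.1},{"x":0,"y":0,"z":0,"yaw":0,"gripper":-0.1},{"x":0,"y":0,"z":0,"yaw":0,"gripper":-0.1}]' 15
```

```text
time_s: 1.83
ee_pos: [418.8, 347.3, 131.2]
ee_rot: [-179.9, -0.1, 152.3]
force: [-0.1, 0.1, 1.1]
gripper_width: 90.9
time_s: 2.33
ee_pos: [419.6, 346.8, 132.5]
ee_rot: [179.9, 0.0, 152.3]
force: [-0.8, 0.6, -0.3]
gripper_width: 53.8
```

```bash
python3 -m inch '[{"x":0,"y":0,"z":0,"yaw":0,"gripper":-0.3},{"x":0,"y":0,"z":0,"yaw":0,"gripper":-0.3},{"x":0,"y":0,"z":0,"yaw":0,"gripper":-0.3},{"x":0,"y":0,"z":0,"yaw":0,"gripper":-0.3}]' 15
python3 -m inch '[{"x":0,"y":0,"z":-0.5,"yaw":0,"gripper":-0.3},{"x":0,"y":0,"z":-1,"yaw":0,"gripper":-0.3},{"x":0,"y":0,"z":-1.5,"yaw":0,"gripper":-0.3},{"x":0,"y":0,"z":-1.5,"yaw":0,"gripper":-0.3},{"x":0,"y":0,"z":-1.5,"yaw":0,"gripper":-0.3},{"x":0,"y":0,"z":-1.5,"yaw":0,"gripper":-0.3},{"x":0,"y":0,"z":-1.5,"yaw":0,"gripper":-0.3},{"x":0,"y":0,"z":-1.0,"yaw":0,"gripper":-0.3},{"x":0,"y":0,"z":0,"yaw":0,"gripper":-0.3},{"x":0,"y":0,"z":0,"yaw":0,"gripper":-0.3}]' 15
python3 - <<'E'
from h import *
w=grab('wrist','w2');cv2.imwrite('pics/w2.png',cv2.imread('pics/w2.png')[100:420])
delta(473,-362,232)
f=load('top');p=f['pixels']
E
```

```text
time_s: 2.67
ee_pos: [419.6, 346.8, 132.3]
ee_rot: [180.0, 0.0, 152.3]
force: [-0.1, -0.9, 4.3]
gripper_width: 52.0
time_s: 3.5
ee_pos: [419.5, 346.8, 232.3]
ee_rot: [180.0, 0.0, 152.3]
force: [0.6, -0.6, -1.0]
gripper_width: 51.9
cm [-3.772e+01 -6.021e+01 -2.000e-02] yaw units 0
```

View pics/w2.png

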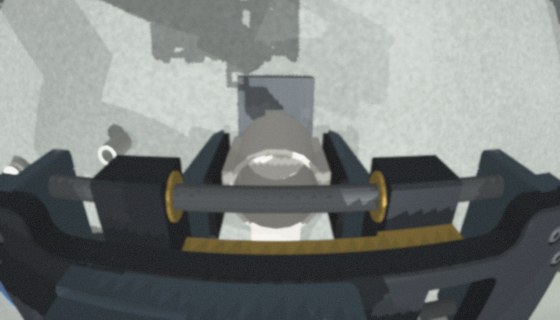

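The cup is off the pin, held at 52 mm between the fingers and upright. I'm carrying it to the crate at this height, with its underside near 185 mm, which clears the cap at 161 mm.

```bash
python3 -m inch '[{"x":-0.8,"y":-1.25,"z":0,"yaw":0,"gripper":-0.3},{"x":-1.6,"y":-2.5,"z":0,"yaw":0,"gripper":-0.3},{"x":-1.6,"y":-2.5,"z":0,"yaw":0,"gripper":-0.3},{"x":-1.6,"y":-2.5,"z":0,"yaw":0,"gripper":-0.3},{"x":-1.6,"y":-2.5,"z":0,"yaw":0,"gripper":-0.3},{"x":-1.6,"y":-2.5,"z":0,"yaw":0,"gripper":-0.3},{"x":-1.6,"y":-2.5,"z":0,"yaw":0,"gripper":-0.3},{"x":-1.6,"y":-2.5,"z":0,"yaw":0,"gripper":-0.3},{"x":-1.6,"y":-2.5,"z":0,"yaw":0,"gripper":-0.3},{"x":-1.6,"y":-2.5,"z":0,"yaw":0,"gripper":-0.3},{"x":-1.6,"y":-2.5,"z":0,"yaw":0,"gripper":-0.3},{"x":-1.6,"y":-2.5,"z":0,"yaw":0,"gripper":-0.3}]'
python3 -m inch '[{"x":-1.6,"y":-2.5,"z":0,"yaw":0,"gripper":-0.3},{"x":-1.6,"y":-2.5,"z":0,"yaw":0,"gripper":-0.3},{"x":-1.6,"y":-2.5,"z":0,"yaw":0,"gripper":-0.3},{"x":-1.6,"y":-2.5,"z":0,"yaw":0,"gripper":-0.3},{"x":-1.6,"y":-2.5,"z":0,"yaw":0,"gripper":-0.3},{"x":-1.6,"y":-2.5,"z":0,"yaw":0,"gripper":-0.3},{"x":-1.6,"y":-2.5,"z":0,"yaw":0,"gripper":-0.3},{"x":-1.6,"y":-2.5,"z":0,"yaw":0,"gripper":-0.3},{"x":-1.5,"y":-2.5,"z":0,"yaw":0,"gripper":-0.3},{"x":-1.2,"y":-2.2,"z":0,"yaw":0,"gripper":-0.3},{"x":-0.5,"y":-1.2,"z":0,"yaw":0,"gripper":-0.3},{"x":0,"y":0,"z":0,"yaw":0,"gripper":-0.3}]'
python3 - <<'E'
from h import *
f=grab('top','t2');g=grab('side','s2')
delta(473,-362,53)
for n,f,c in(('t',f,(437,252)),('s',g,(330,140))):
    p=f['pixels'];hsv=cv2.cvtColor(p,cv2.COLOR_RGB2HSV)
    m=((hsv[...,0]>100)&(hsv[...,0]<125)&(hsv[...,1]>120)).astype(np.uint8)
    cs=max(cv2.findContours(m,0,2)[0],key=cv2.contourArea);print(n,cv2.minAreaRect(cs))
t=cv2.imread('pics/t2.png');s=cv2.imread('pics/s2.png')
cv2.imwrite('pics/c2.png',np.hstack([cv2.resize(t[140:340,360:560],(400,400)),cv2.resize(s[60:260,240:440],(400,400))]))
E
```

```text
time_s: 4.55
ee_pos: [447.4, 4.6, 231.1]
ee_rot: [-179.9, -0.1, 152.3]
force: [0.4, -0.2, -0.6]
gripper_width: 52.0
time_s: 5.55
ee_pos: [468.6, -299.3, 230.7]
ee_rot: [-180.0, -0.1, 152.1]
force: [-0.6, -0.0, -0.5]
gripper_width: 52.2
cm [-3.46 -5.63 17.8 ] yaw units 0
t ((424.2146301269531, 251.71902465820312), (85.67647552490234, 46.23070526123047), 86.18592071533203)
s ((326.8800354003906, 144.8400115966797), (71.5592041015625, 37.618080139160156), 8.130102157592773)
```

View pics/c2.png

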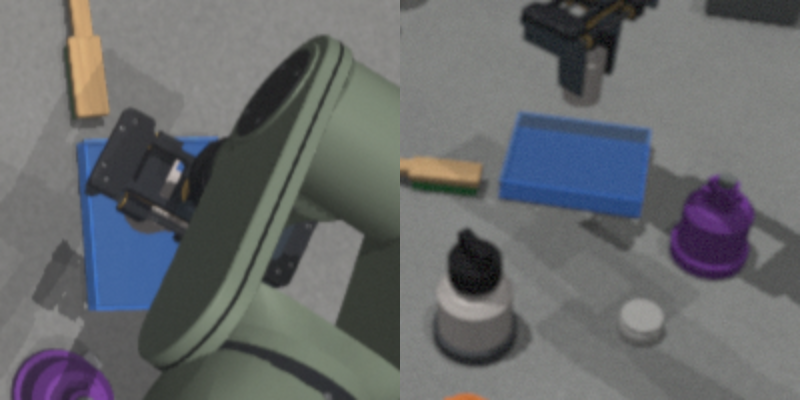

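The cup hangs upright under the gripper, seen at side-crop (582,95), and the crate below it is clear. I'll check the crate centre from the side view, then move over it.

```bash
python3 -m inch '[{"x":-1.5,"y":-2.5,"z":0,"yaw":0,"gripper":-0.3},{"x":-1.2,"y":-2,"z":0,"yaw":0,"gripper":-0.3},{"x":-0.7,"y":-1.1,"z":0,"yaw":0,"gripper":-0.3},{"x":0,"y":0,"z":0,"yaw":0,"gripper":-0.3},{"x":0,"y":0,"z":0,"yaw":0,"gripper":-0.3}]'
python3 - <<'E'
from h import *
S=load('s2')
for u,v in[(505,182),(640,200),(650,127),(520,113)]:print(onz(S,240+(u-400)/2,60+v/2,35).round(1))
delta(473,-362,53)
E
```

```text
time_s: 6.07
ee_pos: [473.7, -361.2, 231.6]
ee_rot: [179.9, -0.1, 152.3]
force: [0.4, 0.4, -0.5]
gripper_width: 52.0
[ 558.6 -276.4   35. ]
[ 373.2 -287.3   35. ]
[ 379.3 -447.    35. ]
[ 571.3 -430.5   35. ]
cm [ 0.   -0.12 17.86] yaw units 0
```

Side view gives a crate centre of (471,−360) and the top view (473,−362), so they agree. Lowering now.

```bash
python3 -m inch '[{"x":0,"y":0,"z":1.5,"yaw":0,"gripper":-0.3},{"x":0,"y":0,"z":3,"yaw":0,"gripper":-0.3},{"x":0,"y":0,"z":3,"yaw":0,"gripper":-0.3},{"x":0,"y":0,"z":3,"yaw":0,"gripper":-0.3},{"x":0,"y":0,"z":3,"yaw":0,"gripper":-0.3},{"x":0,"y":0,"z":2,"yaw":0,"gripper":-0.3},{"x":0,"y":0,"z":1,"yaw":0,"gripper":-0.3},{"x":0,"y":0,"z":0.6,"yaw":0,"gripper":-0.3},{"x":0,"y":0,"z":0.2,"yaw":0,"gripper":-0.3},{"x":0,"y":0,"z":0.2,"yaw":0,"gripper":-0.3},{"x":0,"y":0,"z":0,"yaw":0,"gripper":-0.3},{"x":0,"y":0,"z":0,"yaw":0,"gripper":-0.3}]'
python3 -m inch '[{"x":0,"y":0,"z":0.1,"yaw":0,"gripper":-0.3},{"x":0,"y":0,"z":0.1,"yaw":0,"gripper":-0.3},{"x":0,"y":0,"z":0,"yaw":0,"gripper":-0.3}]'
```

```text
time_s: 7.07
ee_pos: [474.5, -362.8, 58.2]
ee_rot: [-180.0, 0.1, 152.3]
force: [0.3, 0.1, -1.2]
gripper_width: 51.9
time_s: 7.32
ee_pos: [473.9, -362.5, 55.1]
ee_rot: [180.0, 0.0, 152.3]
force: [0.1, 0.4, -1.5]
gripper_width: 52.1
```

```bash
python3 -m inch '[{"x":0,"y":0,"z":0.1,"yaw":0,"gripper":-0.3},{"x":0,"y":0,"z":0.1,"yaw":0,"gripper":-0.3},{"x":0,"y":0,"z":0.05,"yaw":0,"gripper":-0.3},{"x":0,"y":0,"z":0,"yaw":0,"gripper":-0.3},{"x":0,"y":0,"z":0,"yaw":0,"gripper":-0.3}]'
python3 -m inch '[{"x":0,"y":0,"z":0.05,"yaw":0,"gripper":-0.3},{"x":0,"y":0,"z":0.05,"yaw":0,"gripper":-0.3},{"x":0,"y":0,"z":0,"yaw":0,"gripper":-0.3}]'
```

```text
time_s: 7.73
ee_pos: [474.0, -362.5, 52.9]
ee_rot: [-180.0, 0.0, 152.3]
force: [-0.3, 0.7, 5.5]
gripper_width: 52.1
time_s: 7.98
ee_pos: [474.4, -362.7, 52.6]
ee_rot: [180.0, 0.1, 152.3]
force: [-1.5, 0.3, 8.8]
gripper_width: 52.0
```

It's in contact with the floor at the expected height. I'll ease off slightly, open, and lift out straight.

```bash
python3 -m inch '[{"x":0,"y":0,"z":-0.08,"yaw":0,"gripper":-0.3},{"x":0,"y":0,"z":0,"yaw":0,"gripper":0.1},{"x":0,"y":0,"z":0,"yaw":0,"gripper":0.3},{"x":0,"y":0,"z":0,"yaw":0,"gripper":0.5},{"x":0,"y":0,"z":0,"yaw":0,"gripper":0.7},{"x":0,"y":0,"z":0,"yaw":0,"gripper":0.8},{"x":0,"y":0,"z":0,"yaw":0,"gripper":0.8},{"x":0,"y":0,"z":0,"yaw":0,"gripper":0.8}]'
python3 -m inch '[{"x":0,"y":0,"z":-1,"yaw":0,"gripper":0.8},{"x":0,"y":0,"z":-2,"yaw":0,"gripper":0.8},{"x":0,"y":0,"z":-3,"yaw":0,"gripper":0.8},{"x":0,"y":0,"z":-3,"yaw":0,"gripper":0.8},{"x":0,"y":0,"z":-3,"yaw":0,"gripper":0.8},{"x":0,"y":0,"z":-3,"yaw":0,"gripper":0.8},{"x":0,"y":0,"z":-3,"yaw":0,"gripper":0.8},{"x":0,"y":0,"z":-3,"yaw":0,"gripper":0.8},{"x":0,"y":0,"z":0,"yaw":0,"gripper":0.8}]'
python3 - <<'E'
from h import *
delta(539,-41,260,134.7)
E
```

```text
time_s: 8.65
ee_pos: [473.8, -362.4, 52.0]
ee_rot: [180.0, -0.0, 152.3]
force: [0.3, -0.1, 0.2]
gripper_width: 82.1
time_s: 9.4
ee_pos: [476.0, -364.1, 270.1]
ee_rot: [-179.9, 0.8, 152.3]
force: [0.2, -0.3, 0.4]
gripper_width: 82.6
cm [ 9.46 31.54  0.8 ] yaw units 3.52
```

```bash
python3 -m inch '[{"x":0.5,"y":1.7,"z":0,"yaw":0,"gripper":0.8},{"x":1,"y":3.3,"z":0,"yaw":0,"gripper":0.8},{"x":1,"y":3.3,"z":0,"yaw":0,"gripper":0.8},{"x":1,"y":3.3,"z":0,"yaw":0,"gripper":0.8},{"x":1,"y":3.3,"z":0,"yaw":0,"gripper":0.8},{"x":1,"y":3.3,"z":0,"yaw":0,"gripper":0.8},{"x":1,"y":3.3,"z":0,"yaw":0,"gripper":0.8},{"x":1,"y":3.3,"z":0,"yaw":0,"gripper":0.8},{"x":1,"y":3.3,"z":0,"yaw":0,"gripper":0.8},{"x":1,"y":3.3,"z":0,"yaw":0,"gripper":0.8}]'
python3 -m inch '[{"x":0,"y":0,"z":0,"yaw":0.88,"gripper":0.8},{"x":0,"y":0,"z":0,"yaw":0.88,"gripper":0.8},{"x":0,"y":0,"z":0,"yaw":0.88,"gripper":0.8},{"x":0,"y":0,"z":0,"yaw":0.88,"gripper":0.8},{"x":0,"y":0,"z":0,"yaw":0,"gripper":0.8},{"x":0,"y":0,"z":0,"yaw":0,"gripper":0.8},{"x":0,"y":0,"z":0,"yaw":0,"gripper":0.8}]'
python3 - <<'E'
from h import *
w=grab('wrist','w3');t=grab('top','t3');s=grab('side','s3')
delta(539,-41,260,134.7)
u,v=map(int,proj(w,(539,-41,150),True));print(u,v)
i=cv2.imread('pics/w3.png');h=50;print('origin',u-h,v-h)
t=cv2.imread('pics/t3.png');s=cv2.imread('pics/s3.png')
cv2.imwrite('pics/c3.png',np.hstack([cv2.resize(i[v-h:v+h,u-h:u+h],(500,500),interpolation=cv2.INTER_CUBIC),np.vstack([cv2.resize(t[190:315,385:485],(200,250)),cv2.resize(s[80:205,280:380],(200,250))])]))
E
```

```text
time_s: 10.23
ee_pos: [535.6, -38.6, 262.7]
ee_rot: [180.0, 0.0, 152.3]
force: [0.6, 0.8, 0.0]
gripper_width: 82.1
time_s: 10.82
ee_pos: [535.7, -40.4, 262.4]
ee_rot: [180.0, 0.0, 134.8]
force: [0.3, 0.4, 0.5]
gripper_width: 81.7
cm [-0.27  0.19  0.23] yaw units 0.0
277 217
origin 227 167
```

View pics/c3.png

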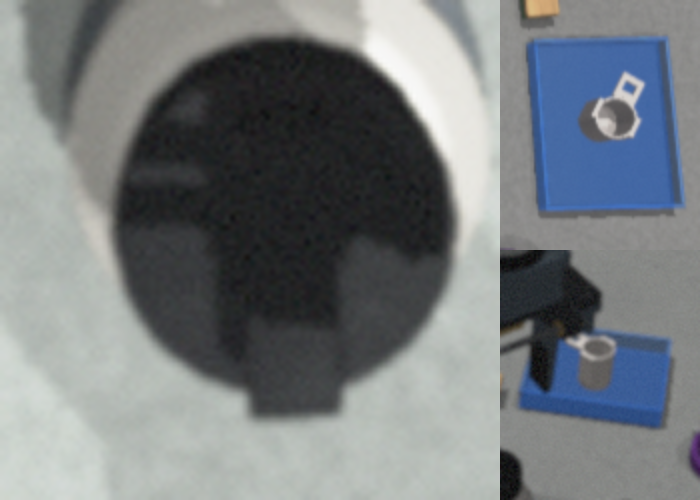

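The cup stands upright in the middle of the crate, free of the gripper (small panels at right). In the wrist view the black cap disc is centred in column at about (284,210), and the end of the fin's top is at (286,250). The fin is parallel to the tool's x axis.

Run:
```python
from h import *
w=load('w3')
e=onz(w,227+295/5-.4,167+415/5-.4,161,True);print('fin end',e,'-> centre',e-25*np.array([.704,-.71,0]))
l=onz(w,227+248/5,167+370/5,161,True);r=onz(w,227+341/5,167+370/5,161,True);print('fin thick',np.linalg.norm(l-r),(l+r)/2)
# circle fit on disc rim, upper and side arc, z=137
g=cv2.cvtColor(w['pixels'],cv2.COLOR_RGB2GRAY);m=(g<85).astype(np.uint8)[167:267,227:327]
P=[]
for y in range(15,75,2):
    xs=np.flatnonzero(m[y]);c=57
    a=c
    while a>0 and m[y,a-1]:a-=1
    b=c
    while b<99 and m[y,b+1]:b+=1
    for x in(a-.5,b+.5):P.append(onz(w,227+x,167+y,137,True)[:2])
P=np.array(P);A=np.c_[2*P,np.ones(len(P))];s=np.linalg.lstsq(A,(P**2).sum(1),rcond=None)[0];print('disc',s[:2],np.sqrt(s[2]+s[0]**2+s[1]**2))
delta(539,-41,142,135)
```

```text
fin end [560.65574016 -53.7554535  161.        ] -> centre [543.05574016 -36.0054535  161.        ]
fin thick 15.39802988400781 [555.34179351 -48.14950034 161.        ]
disc [541.01396809 -36.35899319] 30.25169893082377
cm [-0.27  0.19 12.03] yaw units -0.06
```

Run:
```python
from h import *
delta(541.5,-36.4,162,134.8)
```

```text
cm [-0.12  0.69 10.03] yaw units -0.02
```

```bash
python3 -m inch '[{"x":-0.12,"y":0.69,"z":0,"yaw":0,"gripper":0.8},{"x":0,"y":0,"z":2,"yaw":0,"gripper":0.5},{"x":0,"y":0,"z":2.5,"yaw":0,"gripper":0.3},{"x":0,"y":0,"z":2.5,"yaw":0,"gripper":0.3},{"x":0,"y":0,"z":2,"yaw":0,"gripper":0.3},{"x":0,"y":0,"z":1.0,"yaw":0,"gripper":0.3},{"x":0,"y":0,"z":0,"yaw":0,"gripper":0.3},{"x":0,"y":0,"z":0,"yaw":0,"gripper":0.3},{"x":0,"y":0,"z":0,"yaw":0,"gripper":0.3}]'
python3 -m inch '[{"x":0,"y":0,"z":0,"yaw":0,"gripper":-0.2},{"x":0,"y":0,"z":0,"yaw":0,"gripper":-0.5},{"x":0,"y":0,"z":0,"yaw":0,"gripper":-0.5},{"x":0,"y":0,"z":0,"yaw":0,"gripper":-0.5},{"x":0,"y":0,"z":0,"yaw":0,"gripper":-0.5},{"x":0,"y":0,"z":0,"yaw":0,"gripper":-0.5},{"x":0,"y":0,"z":0,"yaw":0,"gripper":-0.5},{"x":0,"y":0,"z":0,"yaw":0,"gripper":-0.5}]' 20
python3 - <<'E'
from h import *
w=grab('wrist','w4');cv2.imwrite('pics/w4c.png',cv2.imread('pics/w4.png')[100:420,100:460])
E
```

```text
time_s: 11.72
ee_pos: [542.6, -36.3, 163.5]
ee_rot: [179.9, 0.1, 134.7]
force: [-0.3, 0.5, 0.6]
gripper_width: 59.5
time_s: 12.38
ee_pos: [541.5, -36.3, 162.2]
ee_rot: [180.0, -0.0, 134.7]
force: [0.1, 0.5, -0.3]
gripper_width: 23.0
```

View pics/w4c.png

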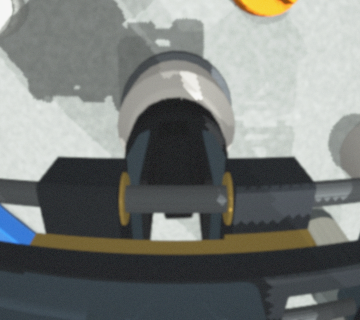

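The fingers straddle the fin about evenly (fin at crop column 180, fingers at 150 and 212). Closing gently and watching the side force.

```bash
python3 -m inch '[{"x":0,"y":0,"z":0,"yaw":0,"gripper":-0.7},{"x":0,"y":0,"z":0,"yaw":0,"gripper":-1},{"x":0,"y":0,"z":0,"yaw":0,"gripper":-1},{"x":0,"y":0,"z":0,"yaw":0,"gripper":-1},{"x":0,"y":0,"z":0,"yaw":0,"gripper":-1},{"x":0,"y":0,"z":0,"yaw":0,"gripper":-1}]' 12
python3 -m inch '[{"x":0,"y":0,"z":0,"yaw":0,"gripper":-1},{"x":0,"y":0,"z":0,"yaw":0,"gripper":-1}]' 45
python3 -c "
from h import *;print(telemetry.state()['torque'])"
```

```text
time_s: 12.93
ee_pos: [541.5, -36.3, 162.2]
ee_rot: [180.0, -0.0, 134.7]
force: [0.0, -0.1, -0.2]
gripper_width: 16.3
time_s: 13.1
ee_pos: [541.5, -36.3, 162.2]
ee_rot: [180.0, -0.0, 134.7]
force: [0.4, 0.0, 0.3]
gripper_width: 16.0
[-0.05362926  0.00845492 -0.0172697 ]
```

Fin gripped at 16 mm with no side force. Pressing down.

```bash
python3 -m inch '[{"x":0,"y":0,"z":0.2,"yaw":0,"gripper":-1},{"x":0,"y":0,"z":0.2,"yaw":0,"gripper":-1},{"x":0,"y":0,"z":0.2,"yaw":0,"gripper":-1},{"x":0,"y":0,"z":0.15,"yaw":0,"gripper":-1},{"x":0,"y":0,"z":0,"yaw":0,"gripper":-1},{"x":0,"y":0,"z":0,"yaw":0,"gripper":-1},{"x":0,"y":0,"z":0,"yaw":0,"gripper":-1}]' 45
```

```text
time_s: 13.68
ee_pos: [541.5, -36.3, 155.7]
ee_rot: [180.0, 0.0, 134.7]
force: [-2.7, -0.2, 7.2]
gripper_width: 15.6
```

Pressed 6.5 mm at 7 N, as expected for the spring. A little more, then starting the counter-clockwise twist (negative tool yaw).

```bash
python3 -m inch '[{"x":0,"y":0,"z":0.05,"yaw":0,"gripper":-1},{"x":0,"y":0,"z":0,"yaw":-0.5,"gripper":-1},{"x":0,"y":0,"z":0,"yaw":-0.5,"gripper":-1},{"x":0,"y":0,"z":0,"yaw":-0.8,"gripper":-1},{"x":0,"y":0,"z":0,"yaw":-0.8,"gripper":-1},{"x":0,"y":0,"z":0,"yaw":-0.4,"gripper":-1},{"x":0,"y":0,"z":0,"yaw":0,"gripper":-1},{"x":0,"y":0,"z":0,"yaw":0,"gripper":-1}]' 45
python3 -c "
from h import *;s=telemetry.state();print(s['torque'],s['qpos'][5])"
```

```text
time_s: 14.35
ee_pos: [542.3, -36.4, 155.5]
ee_rot: [179.9, 0.1, 149.7]
force: [-2.4, 0.0, 7.0]
gripper_width: 15.6
[-0.08112765  0.23606321  0.04782062] -64.74542486665021
```

Turning freely with low torque. Continuing to about 77° in total.

```bash
python3 -m inch '[{"x":0,"y":0,"z":0,"yaw":-0.8,"gripper":-1},{"x":0,"y":0,"z":0,"yaw":-1,"gripper":-1},{"x":0,"y":0,"z":0,"yaw":-1,"gripper":-1},{"x":0,"y":0,"z":0,"yaw":-1,"gripper":-1},{"x":0,"y":0,"z":0,"yaw":-1,"gripper":-1},{"x":0,"y":0,"z":0,"yaw":-1,"gripper":-1},{"x":0,"y":0,"z":0,"yaw":-0.5,"gripper":-1},{"x":0,"y":0,"z":0,"yaw":0,"gripper":-1},{"x":0,"y":0,"z":0,"yaw":0,"gripper":-1}]' 45
python3 -c "
from h import *;s=telemetry.state();print(s['torque'],s['qpos'][5])"
python3 -m inch '[{"x":0,"y":0,"z":0,"yaw":-0.8,"gripper":-1},{"x":0,"y":0,"z":0,"yaw":-1,"gripper":-1},{"x":0,"y":0,"z":0,"yaw":-1,"gripper":-1},{"x":0,"y":0,"z":0,"yaw":-1,"gripper":-1},{"x":0,"y":0,"z":0,"yaw":-1,"gripper":-1},{"x":0,"y":0,"z":0,"yaw":-1,"gripper":-1},{"x":0,"y":0,"z":0,"yaw":-0.4,"gripper":-1},{"x":0,"y":0,"z":0,"yaw":0,"gripper":-1},{"x":0,"y":0,"z":0,"yaw":0,"gripper":-1}]' 45
python3 -c "
from h import *;s=telemetry.state();print(s['torque'],s['qpos'][5])"
```

```text
time_s: 15.1
ee_pos: [542.1, -36.2, 155.5]
ee_rot: [180.0, 0.1, -178.8]
force: [-2.0, 0.7, 7.8]
gripper_width: 15.7
[0.11209001 0.33149808 0.02737618] -96.24720023014437
time_s: 15.85
ee_pos: [541.6, -37.6, 155.3]
ee_rot: [-179.8, -0.0, -147.8]
force: [-3.3, -4.0, 7.5]
gripper_width: 15.8
[-0.69633017  0.49653123  0.0744115 ] -127.2496582775609
```

Turned 77.5°. Lifting slowly while watching the force.

```bash
python3 -m inch '[{"x":0,"y":0,"z":-0.3,"yaw":0,"gripper":-1},{"x":0,"y":0,"z":-0.3,"yaw":0,"gripper":-1},{"x":0,"y":0,"z":-0.3,"yaw":0,"gripper":-1},{"x":0,"y":0,"z":-0.3,"yaw":0,"gripper":-1},{"x":0,"y":0,"z":0,"yaw":0,"gripper":-1},{"x":0,"y":0,"z":0,"yaw":0,"gripper":-1}]' 45
python3 -c "
from h import *;s=telemetry.state();print(s['torque'],s['qpos'][5])"
```

```text
time_s: 16.35
ee_pos: [541.6, -37.5, 166.0]
ee_rot: [-179.9, -0.1, -147.8]
force: [0.1, -5.2, 0.7]
gripper_width: 15.9
[-1.16979963  0.11287442 -0.05110395] -127.23573586784842
```

Vertical force is about 0, so the cap is free. The 5 N side force comes from a small axis offset, so I'll shift 1 mm toward −y and lift.

```bash
python3 -m inch '[{"x":0.06,"y":-0.09,"z":-0.1,"yaw":0,"gripper":-1},{"x":0,"y":0,"z":-0.3,"yaw":0,"gripper":-1},{"x":0,"y":0,"z":-0.3,"yaw":0,"gripper":-1},{"x":0,"y":0,"z":-0.3,"yaw":0,"gripper":-1},{"x":0,"y":0,"z":-0.4,"yaw":0,"gripper":-1},{"x":0,"y":0,"z":-0.5,"yaw":0,"gripper":-1},{"x":0,"y":0,"z":-0.5,"yaw":0,"gripper":-1},{"x":0,"y":0,"z":0,"yaw":0,"gripper":-1}]' 45
python3 -m inch '[{"x":0,"y":0,"z":-1,"yaw":0,"gripper":-1},{"x":0,"y":0,"z":-1.5,"yaw":0,"gripper":-1},{"x":0,"y":0,"z":-1.5,"yaw":0,"gripper":-1},{"x":0,"y":0,"z":-1.5,"yaw":0,"gripper":-1},{"x":0,"y":0,"z":-1.5,"yaw":0,"gripper":-1},{"x":0,"y":0,"z":-1.0,"yaw":0,"gripper":-1},{"x":0,"y":0,"z":-0.5,"yaw":0,"gripper":-1},{"x":0,"y":0,"z":0,"yaw":0,"gripper":-1},{"x":0,"y":0,"z":0,"yaw":0,"gripper":-1},{"x":0,"y":0,"z":0,"yaw":0,"gripper":-1},{"x":0,"y":0,"z":0,"yaw":0,"gripper":-1}]' 45
python3 - <<'E'
from h import *
s=telemetry.state();print(s['torque'],s['qvel'].round(2))
t=grab('top','t5');q=grab('side','s5')
t=cv2.imread('pics/t5.png');s=cv2.imread('pics/s5.png')
cv2.imwrite('pics/c5.png',np.hstack([cv2.resize(s[60:260,190:390],(600,600),interpolation=cv2.INTER_CUBIC),np.vstack([cv2.resize(t[190:315,385:485],(200,250)),cv2.resize(s,(200,150)),cv2.resize(t,(200,200))])]))
E
```

```text
time_s: 17.02
ee_pos: [542.4, -37.0, 191.8]
ee_rot: [-179.9, 0.2, -147.8]
force: [0.9, 0.0, -1.8]
gripper_width: 15.7
time_s: 17.93
ee_pos: [541.1, -37.3, 274.2]
ee_rot: [179.9, -0.1, -147.8]
force: [0.5, 0.2, -0.9]
gripper_width: 15.7
[ 0.10559918  0.02274827 -0.06804784] [-0.02  0.07 -0.25  0.1   0.07  0.07]
```

View pics/c5.png

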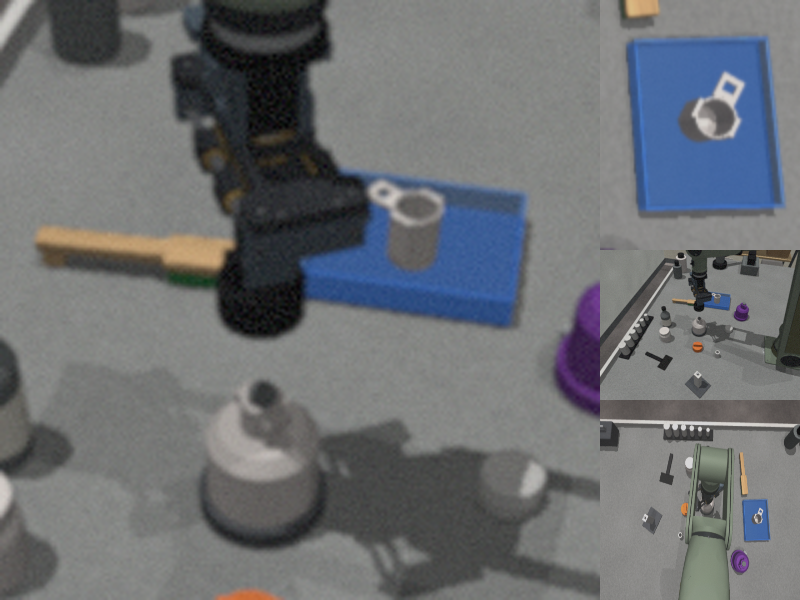

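The cap is off and held level above the open neck, which is visible at side-crop (265,395). Its underside is near 218 mm, about 94 mm above the neck top. The cup is upright in the crate, and the other things look undisturbed. Handing in.

```bash
python3 -c "
from workcell import env,telemetry
print(env.job_done());s=telemetry.state();print(s['time_s'],s['ee_pos'],s['gripper_width'])"
```

```text
the job is handed in; nothing more can be done
None
the job is handed in; nothing more can be done
```

The job is done and handed in at about 18 s of the 61 s allowed; the system gives no verdict.

- **Cup:** I lifted it off the pin, set it on the crate floor (contact at the expected height, up to 8.8 N) and released it. The last top and side pictures show it upright in the middle of the crate.
- **Cap:** I gripped the fin, pressed it about 6.7 mm down (about 7 N), turned it about 77° counter-clockwise and lifted it straight off. It is held level by its fin (grip opening 15.7 mm). Its underside is about 94 mm above the open neck, and the arm is still.

**Checks that disagreed:**
- The top camera placed the cup and cap about 5 mm differently in y from the closer wrist view; for the cup, the side camera matched the wrist view. I went with the closer views, and both grasps were centred.
- A side force of about 5 N appeared while the cap came off the neck. It went away after a 1 mm shift.
- The arm's first two move calls, plus a later test call, were refused for missing keys; they moved nothing.
- The other things on the bench look unmoved in the last pictures. I judged that by eye and did not measure it.

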